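# Tip drainage stones from a flip-top caddy into a plant pot

## Robot

A 7-joint arm with a two-finger parallel gripper is mounted at the origin on the work surface. World frame = base frame: x ahead of the robot, y to its left, z up, the work surface at z = 0. Lengths are in m, angles in rad, forces in N, time in s.
With the tool pointing down it reaches from about 0.4 to 0.9 m from the base axis. Payload 5.6 kg.
Tool frame: the origin (TCP) lies midway between the tips of the shut fingers; the grasp point (between the pads) lies 19 mm behind it; y points along the fingers, z is the direction in which the jaws open and shut, and the axes are right-handed (so a half turn about y gives the same grasp; the last joint's range is limited). The gripper opens to 92 mm and grips with 3 to 60 N. Pads are 20 mm wide; open, the fingers measure 128 mm over their backs; the gripper's body (75 mm by 189 mm) begins 69 mm behind the grasp point.
Start: joints at [1.109, 0.468, -0.012, 1.603, 0.006, 1.071, -0.056], TCP at [0.264, -0.594, 0.215] pointing down, gripper open.
Joint ranges: [-2.53, 2.53], [-0.31, 2.02], [-1.57, 1.55], [0.28, 2.44], [-1.29, 4.43], [0.15, 1.84], [-2.92, 2.92]. Speed limits (rad/s): [2.57, 2.57, 3.14, 3.14, 3.14, 3.14, 3.14].

## Interface

Orientations are given as a 3x3 rotation matrix whose columns are the frame's x, y, z axes.
In Python, from station import env, effector, solver, viewer, workorder, search_frame, tip_of gives the robot as it stands. Calls block until the motion is done:
- env.reach(position, orientation): joint-space move of the TCP to a pose.
- env.movel(position, frame=None, rate=0.15): straight line of the TCP; frame=None keeps the orientation; rate is the mean speed in m/s.
- env.goto_joints(angles): joint-space move.
- effector.release() and effector.grasp(squeeze=None): open the fingers fully, or close them until they stop; squeeze is the grip in N (None keeps the last).
- env.pause(seconds).
- solver.inverse_kinematics(position, orientation): joint angles nearest the present ones, or None.
- env.sense(): the state.
- viewer.read_camera(name): name is "scene" or "top" or "wrist"; returns (picture, depth): 384x512x3 uint8, red, green, blue; 384x512 float32, m along the optical axis (not along the pixel's ray), 0 where there is no reading.
- viewer.camera_info(name): a dict with "intrinsics" (3x3 intrinsics, pixels), "eye" and "rotation" of the camera in the world; the wrist camera has in their place "T_tool_cam" (4x4, takes a point from camera to tool coordinates, whose origin is the TCP and whose axes are the tool frame's). Camera axes: x right, y up, looking along -z (the intrinsics and any distortion apply to the point x, -y, -z); pixel columns grow to the right and rows downward; lengths in m; the calibration is good to about 2 mm. A picture is of the moment at which its call begins: read the wrist's pose just before it. camera_info takes no time and is no camera call.
A pose or a line that the arm cannot do raises env.PlanningError and nothing moves.
- workorder.finish_job(): hands the job in, once; it reports no verdict.
Trained networks look in the newest picture that a camera, given by its name, has taken for a name from the list of things; names that differ only in an ending like _2 or _b are one class to them, and where a whole thing is asked for, a point or a joint stands for the part that bears it (a point fixed in the world has none). Each returns a list of dicts, best first, with "score" (0 to 1); they miss things now and then, are a little off and sometimes report something else, mostly with a low value. They report only what shows in the picture. A call takes as long as a camera call. They do not tell look-alikes from the thing itself.
- search_frame(camera, name): "at" ([x, y, z] in m, in world coordinates, good to about 4 mm: the middle of the surface that is visible of it).
- tip_of(camera, name): "at" ([x, y, z] in m, in world coordinates, good to about 4 mm: a listed point, or the origin of a listed thing).
The state is a dict: "t": time; "joint_positions": joint angles; "joint_velocities": joint speeds; "tau": joint torques, N m; "ee_pos": TCP position; "tcp_rot": TCP orientation; "wrist_force": force on the tool from outside, world axes, zero at the start; "moment": the same for the moment, N m; "gripper_width": finger opening in m.
Only numpy, scipy, OpenCV 4.12 (cv2) and the standard library are available. Lean on these libraries where they do the work, as an engineer would, in place of code of your own. Each camera call takes 0.05 s, during which the arm holds its last target.

## Task

Pick up the blue flip-top caddy and tip it over the empty plant pot, no steeper than about 60 degrees, so that its yellow flap swings open and all four drainage stones slide out into the pot. Then set the empty caddy back down flat on its cork mat with the flap shut and let go. Leave the pot standing where it is, and leave the stapler, the pointer and the clipboard alone.

Things in the scene. Friction and masses are not known exactly. Their poses are not given: they have to be found in the camera images.
- caddy: Blue plastic box with a clear top and a yellow strip on it over the mouth, 155 mm long (x), 54 wide (y), 50 high, 0.11 to 0.2 kg; grip it across its width at mid-length. Origin: centre of its underside, 80 mm from the lip (-x end), 75 mm from the closed rear (+x). The -x end is the mouth, shut by a yellow flap. Starts flat on the mat, mouth towards the robot, four stones loose in its rear half.
- caddy_lip (a point): Middle of the lower lip of the caddy's mouth (48 mm wide, 45 high), over which the stones leave: in the caddy's frame at x = -80 mm, y = 0, z = 3 mm.
- flap (a joint): Yellow flap, 53 mm wide, 45 tall, 12 g, hinged freely along the top edge of the caddy's mouth (caddy frame x = -70 mm, z = 49). Angle in rad: 0 shut, up to 1.3 swung outward. It hangs shut by itself while the caddy is level; with the mouth tipped down more than about 12 degrees it swings open by the excess, and the stones push it wider. Falls shut again when level.
- stone0: Smooth glazed drainage stone, a flat round pebble 20 mm across and 14 mm thick, 12 g, tan. Origin: centre of its underside. Slippery: on the caddy's floor it starts to slide at roughly 15 to 20 degrees of tip; 40 to 45 degrees empties the caddy.
- stone1: Same stone in cream.
- stone2: Same stone in tan.
- stone3: Same stone in cream.
- pot: Empty terracotta-coloured ceramic succulent pot, round, tapering, 110 mm across the rim, 70 mm high, walls 5 mm (mouth 100 mm wide inside), about 0.4 kg, loose on the desk. Origin: centre of its underside.
- pot_rim (a point): Centre of the pot's mouth, at rim height (70 mm above its underside).
- mat: Cork mat fixed to the desk, 220 mm (x) by 130 mm (y), 4 mm thick, where the caddy lives. Origin: centre of its underside; the caddy starts near its middle, aligned with it. It may be left or right of the robot's midline, with the pot on the other side.
- stapler: Orange and black stapler, 135 by 34 by 52 mm, standing between mat and pot, length along x. Origin: centre of its underside. Not to be disturbed.
- pointer: Wooden pointer with a rubber tip, 300 mm long (x), 12 mm thick, lying on the far part of the desk. Origin: middle, underside. Not to be disturbed.
- clipboard: Small steel clipboard with a spring clip, 110 by 160 mm, 16 mm high at the clip, lying on the far part of the desk. Origin: centre of its underside. Not to be disturbed.
Things that resemble listed ones, but are neither listed nor needed, are in the scene too. Of the things shaped like the caddy, the blue one is meant. Of the things that look like the pot, the smaller one is meant.

How it is judged:
By the outcome, as a careful person would: the job done as asked, in the order asked, and still so for the second after the job is handed in, with the robot touching nothing.
It also fails if it takes over 58 s, if anything falls off the work surface, if the arm or the gripper's body presses on something with over 40 N, if the wrist force passes 120 N, or if a joint passes its speed limit or range.

## Working session

There is one attempt and no reset: what is moved stays moved. The work goes in short steps, each a Python script; the robot and the scene stay as the last script left them, time stands still between calls to the robot, and variables do not carry over. Pictures are saved under pics/ and viewed, and the job is handed in when it is done.

```bash
ls; mkdir -p pics
python3 - <<'E'
from station import env,effector,solver,viewer,workorder,search_frame,tip_of
import cv2,numpy as np
s=env.sense();print(s['t'],s['ee_pos'],s['tcp_rot'],s['gripper_width'])
for n in ['scene','top']:
    p,d=viewer.read_camera(n);cv2.imwrite(f'pics/{n}0.png',p[:,:,::-1]);np.savez(f'pics/{n}0.npz',p=p,d=d)
    i=viewer.camera_info(n);print(n,i)
    for k in ['caddy','pot','pot_rim','mat','stapler','caddy_lip']:
        print(k,[(np.round(r['at'],3).tolist(),round(r['score'],2)) for r in tip_of(n,k)])
E
```

```text
pics
0.0 [ 0.2640208  -0.59333034  0.21365369] [[-9.13596294e-01 -8.33472247e-04  4.06621590e-01]
 [-4.06622420e-01  1.53265694e-03 -9.13595019e-01]
 [ 1.38244690e-04 -9.99998478e-01 -1.73913821e-03]] 0.09188095804513931
scene {'intrinsics': array([[486.39767114,   0.        , 256.98800701],
       [  0.        , 486.39767114, 188.62080811],
       [  0.        ,   0.        ,   1.        ]]), 'eye': array([ 1.07952338, -0.71679387,  0.87454147]), 'rotation': array([[ 0.82539234, -0.35933497,  0.43543755],
       [ 0.56451703,  0.51584604, -0.64437829],
       [ 0.00692892,  0.77767682,  0.62862609]])}
caddy [([0.435, 0.506, -0.002], 0.64), ([0.756, -0.244, -0.001], 0.22)]
pot [([0.479, -0.268, -0.003], 0.67), ([0.279, -0.234, 0.0], 0.63)]
pot_rim [([0.469, -0.266, 0.07], 0.98), ([0.278, -0.237, 0.106], 0.78)]
mat [([0.489, 0.247, -0.002], 0.89)]
stapler [([0.563, 0.013, 0.0], 0.88), ([0.418, 0.225, 0.007], 0.61)]
caddy_lip [([0.499, 0.458, 0.001], 0.78), ([0.416, 0.223, 0.004], 0.64)]
top {'intrinsics': array([[451.26729371,   0.        , 254.32163896],
       [  0.        , 451.26729371, 187.31615347],
       [  0.        ,   0.        ,   1.        ]]), 'eye': array([0.40720543, 0.0986216 , 1.19188342]), 'rotation': array([[-0.01300626,  0.99352202, -0.11289299],
       [-0.99989217, -0.01215293,  0.00824362],
       [ 0.00681824,  0.11298803,  0.99357295]])}
caddy [([0.498, 0.248, 0.002], 0.73), ([0.433, 0.507, -0.0], 0.61)]
pot [([0.274, -0.242, 0.003], 0.91), ([0.474, -0.267, 0.001], 0.63), ([0.558, 0.011, -0.002], 0.32)]
pot_rim [([0.276, -0.238, 0.1], 0.75), ([0.48, -0.271, 0.069], 0.72)]
mat [([0.485, 0.243, -0.005], 0.73)]
stapler [([0.56, 0.006, -0.002], 0.81)]
caddy_lip [([0.501, 0.458, 0.006], 0.82), ([0.42, 0.227, 0.005], 0.68)]
```

View pics/scene0.png

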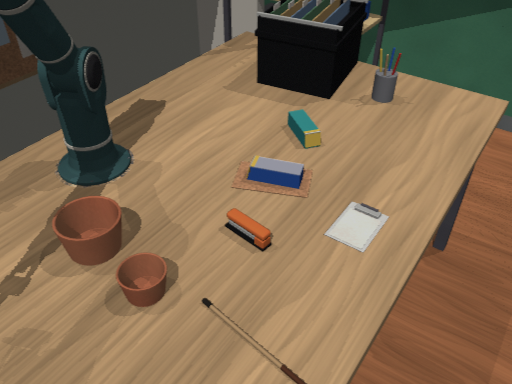

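View pics/top0.png

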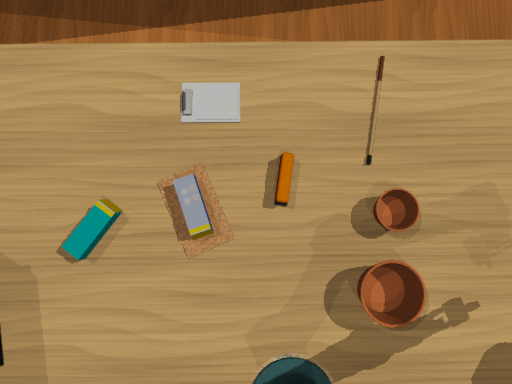

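The blue caddy sits on the mat at top-image (192,205), and the teal look-alike is at (92,230) off the mat, so I take the blue one. Of the two pots, the smaller is at (398,210) and the bigger at (393,293), so I take the smaller. Next I confirm both in an enlarged crop and measure them.

```bash
cat > h.py <<'E'
import numpy as np,cv2
def deproj(info,u,v,d):
    K=info['intrinsics'];x=(u-K[0,2])/K[0,0]*d;y=(v-K[1,2])/K[1,1]*d
    c=np.stack([x,-y,-d],-1);return c@info['rotation'].T+info['eye']
E
python3 - <<'E'
from station import viewer
from h import *
z=np.load('pics/top0.npz');p,d=z['p'],z['d'];i=viewer.camera_info('top')
a=cv2.resize(p[155:265,50:250],None,fx=3.9,fy=3.9,interpolation=cv2.INTER_CUBIC)[:,:,::-1]
b=cv2.resize(p[155:265,250:450],None,fx=2,fy=2)[:,:,::-1]
cv2.imwrite('pics/crop0.png',a)
v,u=np.mgrid[0:384,0:512];P=deproj(i,u,v,d)
print('desk z',np.median(P[300:350,100:200,2]))
# caddy: height >0.03 near (.498,.248)
m=(P[:,:,2]>0.042)&(P[:,:,2]<.07)&(np.hypot(P[:,:,0]-.498,P[:,:,1]-.248)<.12)
q=P[m];print('caddy top z',np.percentile(q[:,2],[5,50,95]),len(q))
r=cv2.minAreaRect((q[:,:2]*1000).astype(np.float32));print('caddy rect',r)
for nm,c in (('pot',(.475,-.267)),('big',(.276,-.24))):
    dd=np.hypot(P[:,:,0]-c[0],P[:,:,1]-c[1])
    zz=P[:,:,2];top=np.percentile(zz[dd<.09],99)
    m=(dd<.09)&(zz>top-.008);q=P[m]
    (cx,cy),R=cv2.minEnclosingCircle((q[:,:2]*1000).astype(np.float32));print(nm,top,cx,cy,R,len(q))
# stapler
m=(P[:,:,2]>0.03)&(np.hypot(P[:,:,0]-.56,P[:,:,1]-.01)<.1);q=P[m];print('stapler',q[:,2].max(),cv2.minAreaRect((q[:,:2]*1000).astype(np.float32)))
# mat by colour
hsv=cv2.cvtColor(p,cv2.COLOR_RGB2HSV);print(hsv[185,170],hsv[250,195],hsv[270,195])
m=(P[:,:,2]>0.001)&(P[:,:,2]<.008)&(np.hypot(P[:,:,0]-.49,P[:,:,1]-.245)<.14)
print('deskz std',P[280:300,100:200,2].std())
y=(hsv[:,:,0]>22)&(hsv[:,:,0]<33)&(hsv[:,:,1]>200)&(P[:,:,2]>.03);
for c in ((.42,.227),(.5,.458)):
    mm=y&(np.hypot(P[:,:,0]-c[0],P[:,:,1]-c[1])<.06);print('yellow',P[mm].mean(0) if mm.any() else 0,mm.sum())
bm=(hsv[:,:,0]<14)&(hsv[:,:,1]>95)&(np.hypot(P[:,:,0]-.49,P[:,:,1]-.245)<.15)&(P[:,:,2]<.02)
bm=cv2.morphologyEx(bm.astype(np.uint8),cv2.MORPH_OPEN,np.ones((3,3)));q=P[bm>0];print('mat',len(q),cv2.minAreaRect((q[:,:2]*1000).astype(np.float32)))
E
```

```text
desk z -3.4675924375893175e-05
caddy top z [0.04979663 0.053921   0.0577131 ] 1289
caddy rect ((494.0697021484375, 247.85540771484375), (150.20944213867188, 54.17343521118164), 18.18980598449707)
pot 0.07210732884780983 475.4654541015625 -268.11468505859375 55.32305908203125 326
big 0.1032876236382393 273.43609619140625 -237.1290283203125 79.2841567993164 675
stapler 0.058571085358559705 ((563.4243774414062, 10.606931686401367), (32.18160629272461, 131.4956817626953), 81.41978454589844)
[ 15 144 165] [ 15 141 168] [ 18 123 179]
deskz std 0.07981011530133403
yellow [0.43008564 0.22677718 0.04971773] 112
yellow [0.4897706  0.46636606 0.04665972] 114
mat 0 ((0.0, 0.0), (0.0, 0.0), 0.0)
```

View pics/crop0.png

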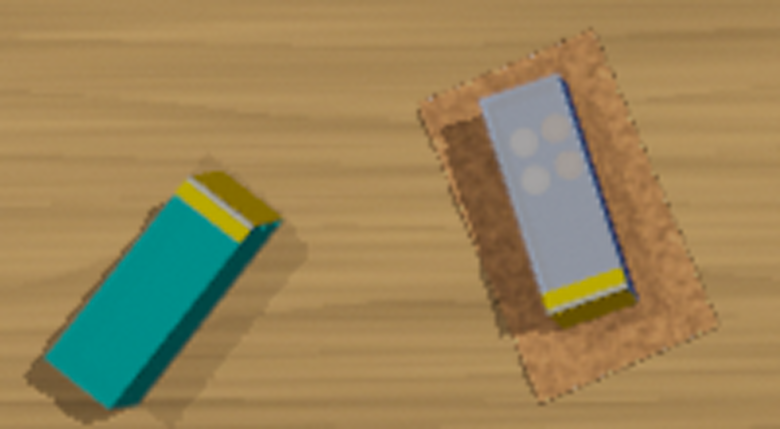

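The crop shows the blue box on the cork mat with a yellow strip at its mouth and four stones in the rear half. The teal box is the decoy. The small pot measures 110 mm across and 72 mm high, which matches the description. Now I check that the poses are reachable.

```bash
cat >> h.py <<'E'
from scipy.spatial.transform import Rotation as Ro
YAW0=np.radians(18.2); C0=np.array([.493,.2475,.004])
POT=np.array([.4755,-.268,.0]); GZ=.027
def cR(yaw,tip): return Ro.from_euler('ZY',[yaw,-tip]).as_matrix()
def tool(org,R,flip):
    s=-1 if flip else 1
    return org+R@np.array([0,0,GZ-.019]), np.column_stack([s*R[:,0],-R[:,2],s*R[:,1]])
def pour(yaw,tip,off,lipz):
    R=cR(yaw,tip); L=POT+np.array([np.cos(yaw)*off,np.sin(yaw)*off,lipz])
    return L-R@np.array([-.08,0,.003]),R
E
python3 - <<'E'
from station import solver
from h import *
for f in (0,1):
    print('flip',f)
    for o in ((C0,cR(YAW0,0)),(C0+[0,0,.12],cR(YAW0,0))):
        q=solver.inverse_kinematics(*tool(*o,f));print('pick',None if q is None else np.round(q,2))
    for yd in (-45,-30,-15,0,18):
        for t in (0,45,55):
            q=solver.inverse_kinematics(*tool(*pour(np.radians(yd),np.radians(t),.025,.088),f));print(yd,t,None if q is None else np.round(q,2))
E
```

```text
flip 0
pick [ 0.02  0.74 -0.71  1.93  0.71  0.74  0.78]
pick [ 0.3   0.74 -1.14  1.87  0.77  1.07  0.73]
-45 0 [ 0.83  0.66 -0.46  1.67  0.35  0.9   1.02]
-45 45 [ 0.26  0.34  0.07  2.31  2.22  0.38 -1.03]
-45 55 [ 0.33  0.38 -0.07  2.41  2.41  0.69 -1.26]
-30 0 [ 0.83  0.67 -0.52  1.66  0.4   0.91  1.2 ]
-30 45 [ 1.47  0.84 -1.32  2.27  2.09  0.82 -0.17]
-30 55 None
-15 0 [ 0.82  0.68 -0.57  1.67  0.44  0.92  1.39]
-15 45 [ 1.56  0.84 -1.31  2.26  2.1   0.56  0.08]
-15 55 [ 1.63  0.94 -1.32  2.37  2.54  0.66 -0.22]
0 0 [ 0.81  0.68 -0.61  1.69  0.47  0.92  1.58]
0 45 [ 1.63  0.86 -1.3   2.21  1.87  0.33  0.56]
0 55 [ 1.73  0.97 -1.32  2.3   2.54  0.33  0.05]
18 0 [ 0.83  0.68 -0.69  1.73  0.53  0.92  1.81]
18 45 [ 1.61  0.81 -1.19  2.13  0.36  0.19  2.29]
18 55 [ 1.64  0.78 -1.05  2.19 -1.25  0.23 -2.31]
flip 1
pick [-0.15  0.66 -0.49  1.94  0.49  0.66 -2.19]
pick [ 0.05  0.53 -0.74  1.88  0.45  0.91 -2.16]
-45 0 [ 0.41  0.6   0.14  1.71 -0.1   0.84 -1.77]
-45 45 [ 0.34  0.34 -0.01  2.31  2.18  0.4   2.16]
-45 55 [ 0.86  0.48 -0.67  2.38  2.29  0.86  2.15]
-30 0 [ 0.41  0.6   0.07  1.69 -0.05  0.85 -1.59]
-30 45 [ 1.    0.42 -0.66  2.29  2.39  0.41  2.37]
-30 55 None
-15 0 [ 0.42  0.6   0.01  1.7  -0.01  0.85 -1.41]
-15 45 [ 1.27  0.5  -0.87  2.27  2.67  0.27  2.45]
-15 55 [ 1.5   0.7  -1.1   2.37  2.83  0.55  2.48]
0 0 [ 0.42  0.59 -0.05  1.72  0.04  0.84 -1.22]
0 45 [ 1.63  0.86 -1.3   2.21  1.87  0.33 -2.58]
0 55 [ 1.61  0.75 -1.11  2.31  3.28  0.28  2.32]
18 0 [ 0.43  0.57 -0.13  1.76  0.09  0.82 -1.  ]
18 45 [ 1.24  0.51 -0.66  2.15 -1.22  0.38  0.58]
18 55 [ 1.64  0.78 -1.05  2.19 -1.25  0.23  0.83]
```

Run:
```python
from station import solver
from h import *
for f in (0,1):
    for yd in range(-180,180,15):
        Q=[solver.inverse_kinematics(*tool(*pour(np.radians(yd),np.radians(t),.025,.088),f)) for t in (0,10,20,30,40,48,55)]
        if any(q is None for q in Q): print(f,yd,['x' if q is None else '.' for q in Q]);continue
        Q=np.array(Q);print(f,yd,'maxstep',np.abs(np.diff(Q,axis=0)).max().round(2),'q0',Q[0].round(2),'q48',Q[5].round(2))
```

```text
0 -180 maxstep 0.22 q0 [ 0.61  0.33 -0.07  2.15  0.04  0.65 -1.05] q48 [ 0.32  0.74  0.04  1.58  0.24  1.63 -1.3 ]
0 -165 maxstep 0.19 q0 [ 0.68  0.36 -0.1   2.11  0.05  0.67 -0.76] q48 [ 0.27  0.71  0.03  1.64  0.39  1.55 -1.18]
0 -150 maxstep 0.21 q0 [ 0.74  0.4  -0.13  2.05  0.08  0.7  -0.49] q48 [ 0.22  0.67  0.01  1.71  0.53  1.45 -1.07]
0 -135 maxstep 0.24 q0 [ 0.78  0.44 -0.17  1.99  0.11  0.72 -0.24] q48 [ 0.18  0.62  0.01  1.81  0.68  1.33 -0.98]
0 -120 maxstep 0.24 q0 [ 0.81  0.48 -0.21  1.92  0.14  0.75 -0.  ] q48 [ 0.17  0.57 -0.02  1.91  0.85  1.21 -0.92]
0 -105 maxstep 0.26 q0 [ 0.83  0.52 -0.25  1.85  0.18  0.79  0.22] q48 [ 0.1   0.52  0.04  2.02  1.    1.04 -0.85]
0 -90 maxstep 0.3 q0 [ 0.83  0.56 -0.3   1.79  0.21  0.82  0.43] q48 [ 0.12  0.46  0.02  2.12  1.21  0.9  -0.83]
0 -75 maxstep 0.41 q0 [ 0.83  0.6  -0.34  1.74  0.26  0.85  0.64] q48 [ 0.2   0.42 -0.05  2.21  1.48  0.77 -0.85]
0 -60 maxstep 0.61 q0 [ 0.84  0.63 -0.4   1.7   0.31  0.87  0.83] q48 [ 0.11  0.37  0.13  2.3   1.83  0.56 -0.95]
0 -45 maxstep 1.07 q0 [ 0.83  0.66 -0.46  1.67  0.35  0.9   1.02] q48
[... 3521 characters left out ...]
0.48  1.13  0.67]
1 90 maxstep 0.26 q0 [ 0.64  0.44 -0.45  2.03  0.28  0.73  0.01] q48 [ 1.06  0.74 -0.53  1.69 -0.34  1.3   0.75]
1 105 maxstep 0.23 q0 [ 0.7   0.42 -0.49  2.08  0.3   0.71  0.28] q48 [ 1.    0.78 -0.53  1.61 -0.21  1.44  0.85]
1 120 maxstep 0.19 q0 [ 0.76  0.39 -0.52  2.13  0.3   0.69  0.57] q48 [ 0.94  0.82 -0.54  1.55 -0.08  1.57  0.96]
1 135 maxstep 0.22 q0 [ 0.82  0.37 -0.52  2.16  0.29  0.68  0.89] q48 [ 0.88  0.84 -0.55  1.51  0.07  1.66  1.09]
1 150 maxstep 0.34 q0 [ 0.91  0.37 -0.55  2.17  0.31  0.68  1.2 ] q48 [ 0.83  0.85 -0.57  1.5   0.21  1.73  1.23]
1 165 maxstep 0.37 q0 [ 1.01  0.39 -0.59  2.15  0.34  0.69  1.5 ] q48 [ 0.79  0.86 -0.6   1.51  0.37  1.77  1.37]
```

Pouring sideways with flip 1 and yaw 60° is well conditioned. I'll pick up the caddy now.

```bash
python3 - <<'E'
from station import env,effector,viewer
from h import *
def st(n):
    s=env.sense();print(n,round(s['t'],2),np.round(s['ee_pos'],4),'w',round(s['gripper_width'],4),'F',np.round(s['wrist_force'],1),'q',np.round(s['joint_positions'],2))
p,R=tool(C0+[0,0,.12],cR(YAW0,0),1)
env.reach(p,R);st('above')
s=env.sense();pic,d=viewer.read_camera('wrist');cv2.imwrite('pics/w1.png',pic[:,:,::-1])
T=viewer.camera_info('wrist');np.savez('pics/w1.npz',p=pic,d=d,K=T['intrinsics'],T=T['T_tool_cam'],e=s['ee_pos'],R=s['tcp_rot'])
E
python3 - <<'E'
import sys;sys.path.insert(0,'.')
import os;os.chdir('.')
from h import *
z=np.load('pics/w1.npz');d=z['d'];K=z['K'];v,u=np.mgrid[0:384,0:512]
c=np.stack([(u-K[0,2])/K[0,0]*d,-(v-K[1,2])/K[1,1]*d,-d,np.ones_like(d)],-1)
P=(c@z['T'].T)[...,:3]@z['R'].T+z['e']
m=(P[...,2]>.045)&(P[...,2]<.06)&(np.hypot(P[...,0]-.493,P[...,1]-.2475)<.12)&(d>0)
q=P[m];print(len(q),np.median(q[:,2]),cv2.minAreaRect((q[:,:2]*1000).astype(np.float32)))
E
```

```text
above 3.77 [0.4935 0.2467 0.1319] w 0.0916 F [ 0.6  1.1 -0.5] q [ 0.05  0.53 -0.74  1.88  0.45  0.91 -2.16]
12033 0.05295185427788389 ((497.50006103515625, 248.09454345703125), (147.18014526367188, 54.1398811340332), 18.214862823486328)
```

View pics/w1.png

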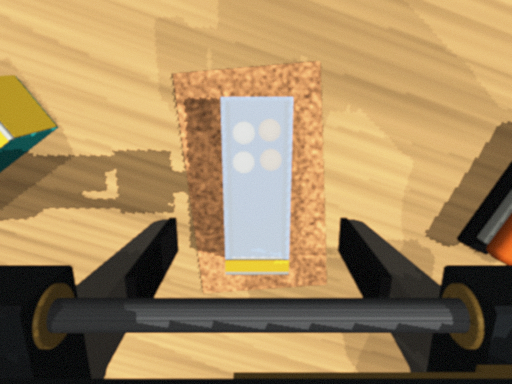

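The wrist view shows the caddy centred between the fingers at about (258,185), with four stones at (257,145). It agrees with the top camera: yaw 18.2°, origin shifted 1–2 mm. Next I grasp and lift.

```bash
sed -i 's/C0=np.array(\[.493,.2475/C0=np.array([.4945,.2477/' h.py
cat >> h.py <<'E'
def st(env,n):
    s=env.sense();print(n,round(s['t'],2),np.round(s['ee_pos'],4),'w',round(s['gripper_width'],4),'F',np.round(s['wrist_force'],1),'M',np.round(s['moment'],2),'q',np.round(s['joint_positions'],2))
    return s
E
python3 - <<'E'
from station import env,effector,viewer
from h import *
p,R=tool(C0,cR(YAW0,0),1)
env.movel(p,R,rate=.12);st(env,'down')
effector.grasp(25);st(env,'grasp')
env.movel(p+[0,0,.12],R,rate=.12);st(env,'lift')
pic,d=viewer.read_camera('scene');cv2.imwrite('pics/s2.png',cv2.resize(pic[60:260,180:440],None,fx=3,fy=3)[:,:,::-1])
E
```

```text
down 4.97 [0.495  0.2481 0.0127] w 0.0916 F [ 0.5 -0.6 -0.3] M [ 0.    0.01 -0.01] q [-0.05  0.7  -0.61  1.93  0.61  0.7  -2.29]
grasp 5.62 [0.4945 0.2477 0.0121] w 0.0538 F [-0.2 -0.6  1.4] M [0.02 0.03 0.02] q [-0.06  0.7  -0.61  1.93  0.61  0.7  -2.29]
lift 6.78 [0.494  0.2473 0.1312] w 0.0541 F [-0.   0.3 -1.8] M [-0.04 -0.    0.01] q [ 0.05  0.53 -0.74  1.88  0.45  0.91 -2.16]
```

View pics/s2.png

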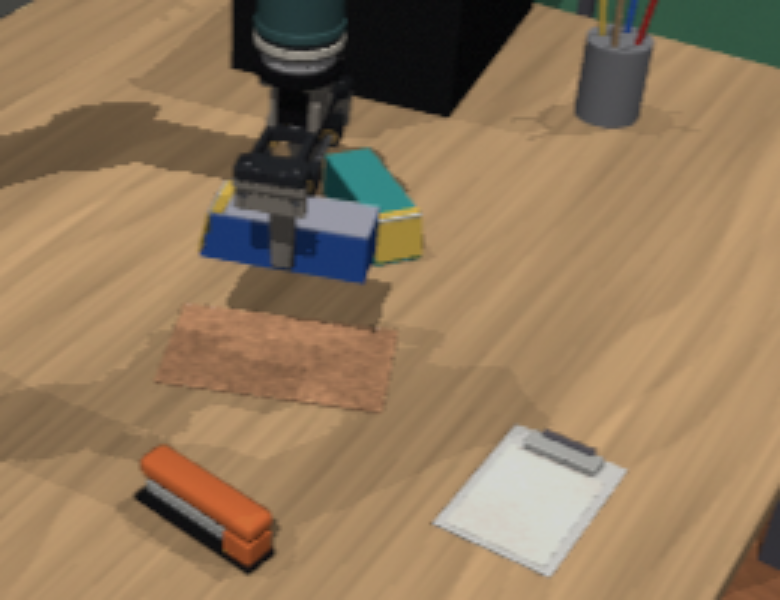

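Lifted level, with the mat free. Now I carry the caddy over to the pot and check it there before tipping.

Run:
```python
from station import env,effector,viewer,solver
from h import *
yaw=np.radians(60)
p,R=tool(*pour(yaw,0,.025,.127),1)
env.movel(p,R,rate=.16);st(env,'over')
p,R=tool(*pour(yaw,0,.025,.095),1)
env.movel(p,R,rate=.1);st(env,'lower')
for t in (10,20,30,40,48): print(t,np.round(solver.inverse_kinematics(*tool(*pour(yaw,np.radians(t),.025,.09),1)),2))
for c in ('scene','top'):
    pic,d=viewer.read_camera(c);cv2.imwrite(f'pics/{c}3.png',pic[:,:,::-1])
    if c=='top': np.savez('pics/top3.npz',p=pic,d=d)
a=cv2.imread('pics/scene3.png')[170:370,40:300];b=cv2.imread('pics/top3.png')[130:330,260:480]
cv2.imwrite('pics/c3.png',cv2.resize(np.hstack([a,b]),None,fx=1.6,fy=1.6))
```

```text
over 9.64 [ 0.528  -0.1765  0.1321] w 0.0538 F [-0.2  0.8 -1.8] M [-0.06 -0.05  0.01] q [ 0.92  0.59 -0.87  1.86  0.55  0.95 -0.72]
lower 10.11 [ 0.5278 -0.1767  0.0995] w 0.054 F [ 1.1  0.3 -1.1] M [-0.07 -0.02  0.05] q [ 0.9   0.63 -0.84  1.88  0.6   0.9  -0.76]
10 [ 1.07  0.66 -0.94  1.9   0.48  0.83 -0.59]
20 [ 1.24  0.71 -1.03  1.9   0.36  0.79 -0.42]
30 [ 1.38  0.79 -1.11  1.89  0.24  0.79 -0.24]
40 [ 1.5   0.89 -1.16  1.88  0.13  0.81 -0.08]
48 [ 1.57  1.   -1.2   1.86  0.09  0.84  0.  ]
```

View pics/c3.png

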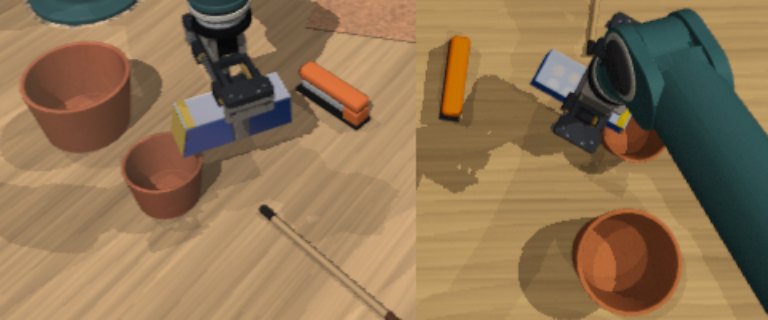

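The lip is over the near part of the small pot, the flap is shut and the caddy is level. Stones are visible at the rear. Now I tip it about the lip in steps.

Run:
```python
from station import env,effector,viewer,solver
from h import *
yaw=np.radians(60);ims=[]
for t in (10,18,24,30,36,42,46):
    p,R=tool(*pour(yaw,np.radians(t),.025,.092),1)
    env.movel(p,R,rate=.05)
    if t>=18: env.pause(.25)
    if t in(24,36,46):
        if t==46: env.pause(.8)
        pic,d=viewer.read_camera('scene');ims.append(pic[150:330,60:310,::-1])
st(env,'46')
pic,d=viewer.read_camera('top');ims.append(pic[130:310,250:500,::-1])
cv2.imwrite('pics/c4.png',cv2.resize(np.vstack([np.hstack(ims[:2]),np.hstack(ims[2:])]),None,fx=1.6,fy=1.6,interpolation=cv2.INTER_CUBIC))
```

```text
46 14.93 [ 0.514  -0.2014  0.153 ] w 0.0537 F [ 0.3 -0.7 -1.3] M [-0.82  0.42 -0.  ] q [ 1.59  1.03 -1.27  1.87  0.21  0.85 -0.12]
```

View pics/c4.png

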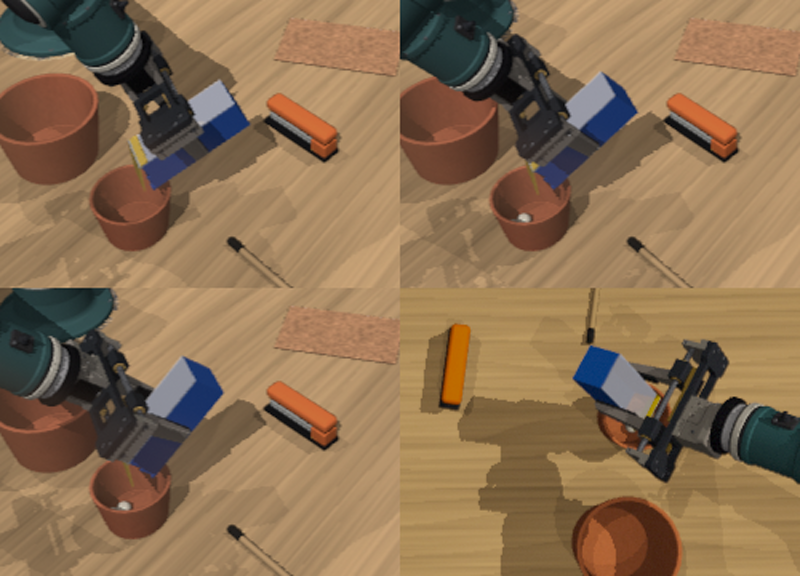

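At 46° at least one stone is in the pot, and the top view suggests some may still be near the mouth. I'll look closer.

Run:
```python
from station import env,effector,viewer,solver
from h import *
env.pause(.3)
a,_=viewer.read_camera('scene');b,_=viewer.read_camera('top')
a=a[225:325,85:185,::-1];b=b[160:250,340:430,::-1]
cv2.imwrite('pics/c5.png',np.hstack([cv2.resize(x,(400,400),interpolation=cv2.INTER_CUBIC) for x in (a,b)]))
```

```text
(no output)
```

View pics/c5.png

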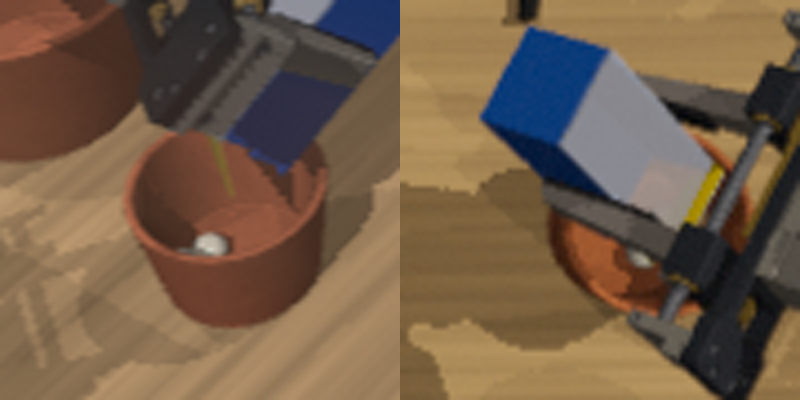

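Run:
```python
from station import env,effector,viewer,solver
from h import *
yaw=np.radians(60)
p,R=tool(*pour(yaw,np.radians(53),.025,.094),1)
env.movel(p,R,rate=.04);env.pause(.6);st(env,'53')
w,_=viewer.read_camera('wrist')
a,_=viewer.read_camera('scene');b,_=viewer.read_camera('top')
a=a[225:325,85:185,::-1];b=b[160:250,340:430,::-1]
cv2.imwrite('pics/c6.png',np.hstack([cv2.resize(x,(400,400),interpolation=cv2.INTER_CUBIC) for x in (a,b)]))
cv2.imwrite('pics/w6.png',w[:,:,::-1])
```

```text
53 16.4 [ 0.5101 -0.2081  0.1609] w 0.0539 F [ 0.5  0.  -1.6] M [-0.91  0.45  0.01] q [ 1.64  1.13 -1.3   1.85  0.17  0.89 -0.05]
```

View pics/c6.png

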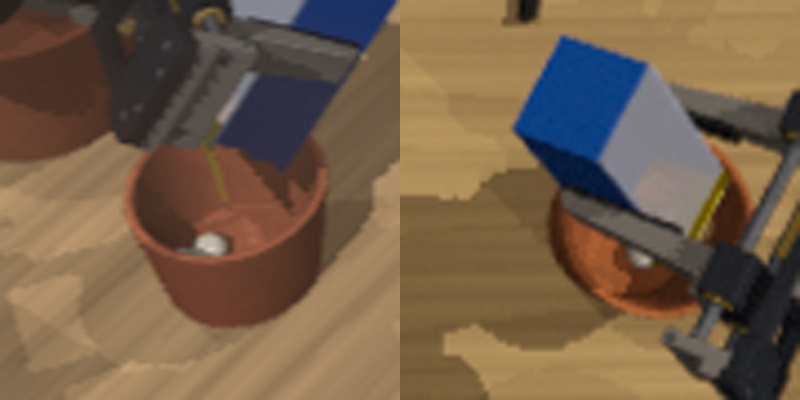

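View pics/w6.png

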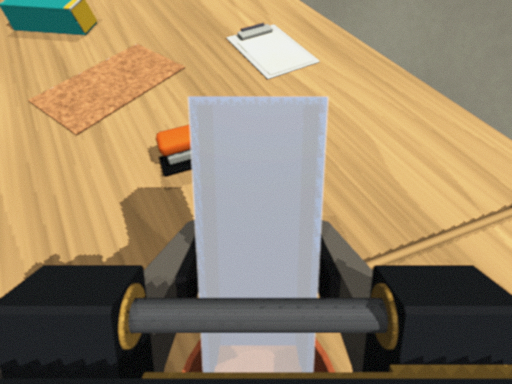

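The wrist view shows the caddy interior empty back to the rear. The pink patch at (260,355) beyond the lip is the pot seen through the mouth. I raise the caddy, level it over the pot, move off a little and count the stones.

Run:
```python
from station import env,effector,viewer,solver
from h import *
yaw=np.radians(60)
p,R=tool(*pour(yaw,np.radians(53),.025,.125),1);env.movel(p,R,rate=.1)
for t in (35,17,0):
    p,R=tool(*pour(yaw,np.radians(t),.025,.13),1);env.movel(p,R,rate=.08)
st(env,'level')
p2=(p+tool(C0+[0,0,.126],cR(YAW0,0),1)[0])/2
env.movel(p2,tool(C0,cR(np.radians(39),0),1)[1],rate=.16);st(env,'mid')
w,_=viewer.read_camera('wrist')
a,_=viewer.read_camera('scene');b,d=viewer.read_camera('top')
np.savez('pics/top7.npz',p=b,d=d)
cv2.imwrite('pics/s7.png',a[:,:,::-1]);cv2.imwrite('pics/t7.png',b[:,:,::-1])
a=a[225:325,85:185,::-1];b=b[160:260,350:450,::-1]
cv2.imwrite('pics/c7.png',np.hstack([cv2.resize(x,(400,400),interpolation=cv2.INTER_CUBIC) for x in (a,b)]))
cv2.imwrite('pics/w7.png',w[:,:,::-1])
```

```text
level 18.4 [ 0.5273 -0.1778  0.1336] w 0.0537 F [ 0.2 -0.3 -1.3] M [-0.08 -0.02  0.03] q [ 0.94  0.6  -0.9   1.86  0.56  0.96 -0.73]
mid 19.88 [0.5113 0.0342 0.1364] w 0.0537 F [ 0.5  0.1 -1.2] M [-0.06 -0.02 -0.05] q [ 0.55  0.5  -0.85  1.96  0.48  0.89 -1.44]
```

View pics/c7.png

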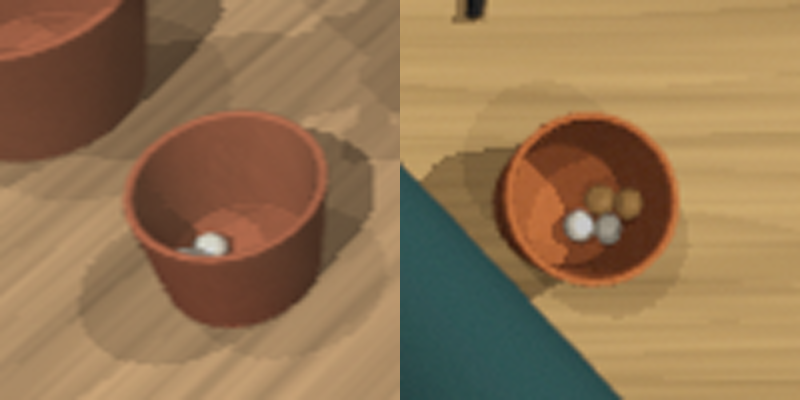

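View pics/w7.png

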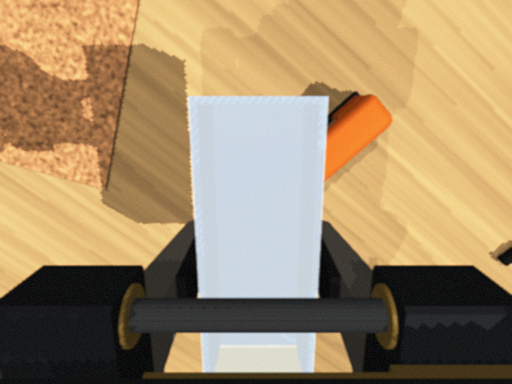

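View pics/t7.png

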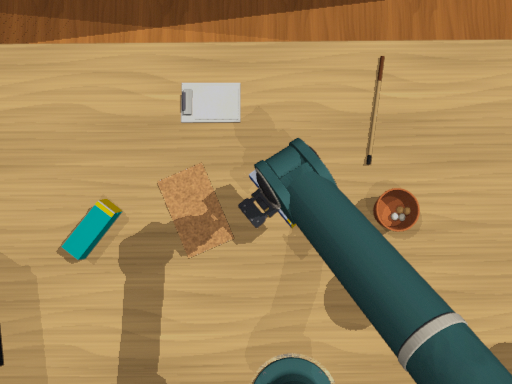

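The top view shows all four stones in the pot (crop: 580,225; 608,228; 600,198; 628,203), two cream and two tan, and the pot has not moved. Now I return the caddy to the mat.

Run:
```python
from station import env,effector,viewer,solver
from h import *
p,R=tool(C0,cR(YAW0,0),1)
env.movel(p+[0,0,.125],R,rate=.16)
env.movel(p+[0,0,.02],R,rate=.12);st(env,'near')
a,_=viewer.read_camera('scene');b,_=viewer.read_camera('top')
cv2.imwrite('pics/c8.png',np.hstack([cv2.resize(x,(400,400),interpolation=cv2.INTER_CUBIC) for x in (a[120:220,220:320,::-1],b[150:270,140:260,::-1])]))
```

```text
near 22.54 [0.495  0.2481 0.0326] w 0.0539 F [-0.6  0.3 -1.4] M [-0.02  0.01 -0.05] q [-0.02  0.67 -0.65  1.93  0.59  0.74 -2.28]
```

View pics/c8.png

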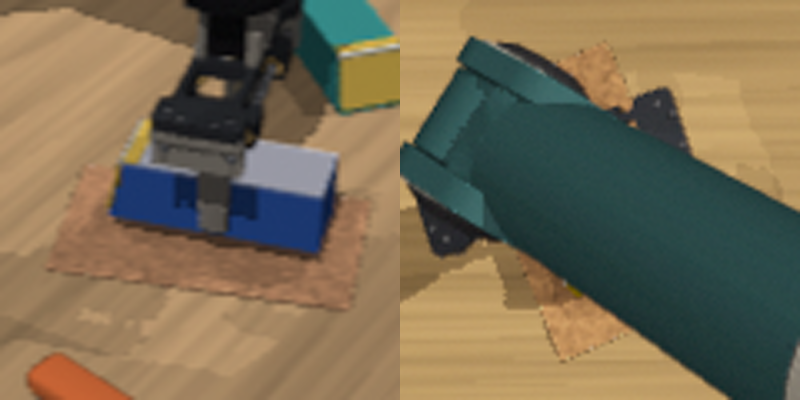

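The caddy is level just above the mat with its flap shut. I lower it slowly, release and retreat.

Run:
```python
from station import env,effector,viewer,solver
from h import *
p,R=tool(C0,cR(YAW0,0),1)
for dz in (.005,.002,.0005):
    env.movel(p+[0,0,dz],R,rate=.03);s=st(env,dz)
    if s['wrist_force'][2]>4: break
env.pause(.2);effector.release();st(env,'rel')
env.movel(p+[0,0,.15],R,rate=.12);st(env,'up')
w,_=viewer.read_camera('wrist');cv2.imwrite('pics/w9.png',w[:,:,::-1])
q=np.array(env.sense()['joint_positions']);q[0]=.9
env.goto_joints(q);st(env,'away')
a,da=viewer.read_camera('scene');b,d=viewer.read_camera('top');np.savez('pics/top9.npz',p=b,d=d)
cv2.imwrite('pics/s9.png',a[:,:,::-1]);cv2.imwrite('pics/t9.png',b[:,:,::-1])
i=viewer.camera_info('top');v,u=np.mgrid[0:384,0:512];P=deproj(i,u,v,d)
m=(P[:,:,2]>0.042)&(P[:,:,2]<.07)&(np.hypot(P[:,:,0]-.498,P[:,:,1]-.248)<.12)
x=P[m];print('caddy',np.percentile(x[:,2],[5,50,95]),len(x),cv2.minAreaRect((x[:,:2]*1000).astype(np.float32)))
dd=np.hypot(P[:,:,0]-.4755,P[:,:,1]+.268);x=P[(dd<.09)&(P[:,:,2]>.063)];print('pot',len(x),cv2.minEnclosingCircle((x[:,:2]*1000).astype(np.float32)))
cv2.imwrite('pics/c9.png',np.hstack([cv2.resize(x,(400,400),interpolation=cv2.INTER_CUBIC) for x in (a[120:220,220:320,::-1],b[150:270,140:260,::-1])]))
```

```text
0.005 23.29 [0.4944 0.2478 0.0169] w 0.0538 F [-0.   0.1 -1.3] M [-0.01  0.02 -0.02] q [-0.04  0.7  -0.63  1.93  0.62  0.72 -2.29]
0.002 23.54 [0.4944 0.2476 0.0139] w 0.0538 F [-0.3 -1.  -0.5] M [ 0.01  0.   -0.03] q [-0.04  0.7  -0.63  1.93  0.62  0.71 -2.3 ]
0.0005 23.79 [0.4945 0.2477 0.0124] w 0.054 F [-0.4 -0.3 -0.4] M [-0.05 -0.    0.02] q [-0.04  0.7  -0.62  1.93  0.62  0.71 -2.3 ]
rel 24.7 [0.4945 0.2477 0.0125] w 0.0919 F [ 0.2 -0.4 -0. ] M [ 0.04  0.07 -0.  ] q [-0.04  0.7  -0.62  1.93  0.62  0.71 -2.3 ]
up 26.09 [0.494  0.2474 0.1612] w 0.0921 F [0.1 0.6 0.3] M [-0.03  0.05 -0.04] q [ 0.08  0.5  -0.78  1.85  0.43  0.96 -2.14]
away 27.75 [ 0.5194 -0.1882  0.1614] w 0.0921 F [0.7 0.3 0.6] M [0.06 0.01 0.01] q [ 0.9   0.5  -0.79  1.85  0.43  0.96 -2.14]
caddy [0.05019737 0.05393683 0.0578376 ] 1277 ((493.9482421875, 247.68536376953125), (150.5059051513672, 54.84300994873047), 18.168807983398438)
pot 2859 ((475.2074890136719, -240.7120361328125), 80.05835723876953)
```

View pics/c9.png

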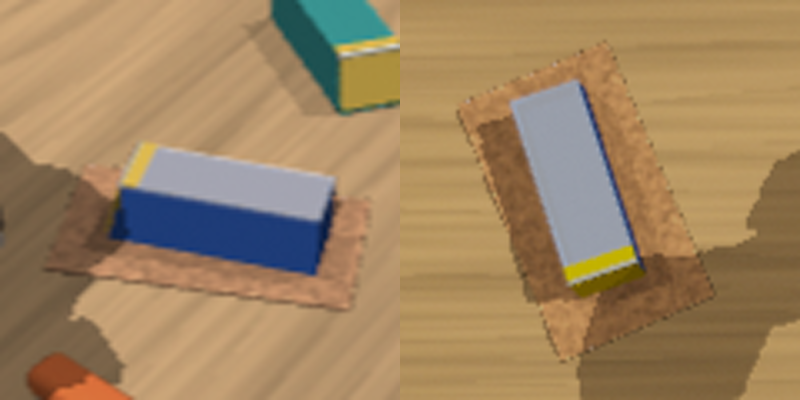

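View pics/w9.png

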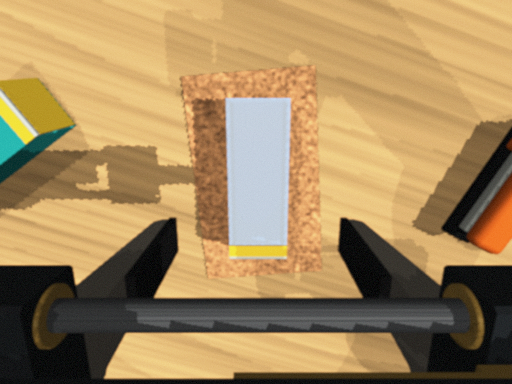

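View pics/t9.png

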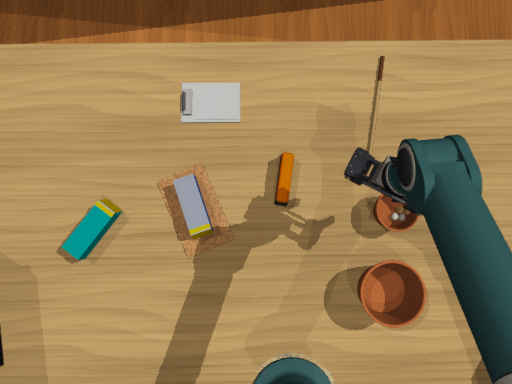

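View pics/s9.png

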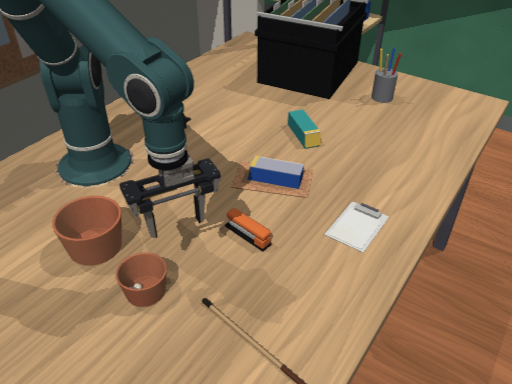

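Run:
```python
from station import env,viewer,workorder
from h import *
i=viewer.camera_info('top');v,u=np.mgrid[0:384,0:512]
d=np.load('pics/top7.npz')['d'];P=deproj(i,u,v,d)
dd=np.hypot(P[:,:,0]-.4755,P[:,:,1]+.268);x=P[(dd<.065)&(P[:,:,2]>.064)&(P[:,:,2]<.08)];print('pot',len(x),cv2.minEnclosingCircle((x[:,:2]*1000).astype(np.float32)))
st(env,'end');print(workorder.finish_job())
```

```text
pot 324 ((474.82318115234375, -267.5480651855469), 55.25663375854492)
end 27.85 [ 0.5195 -0.1882  0.1614] w 0.0918 F [-0.8  0.   0.4] M [0.06 0.01 0.01] q [ 0.9   0.5  -0.79  1.85  0.43  0.96 -2.14]
the job is handed in; nothing more can be done
None
```

I tipped the blue caddy over the smaller pot, to 53° at most, and put it back empty on its mat. The job was handed in at 27.9 s of the 58 s allowed.

- **Stones:** The top camera shows all four in the pot, two cream and two tan. The wrist view shows the caddy empty.
- **Caddy:** It sits flat on the mat within 1 mm of where it started and at the same yaw (18.2°). The flap is shut and the gripper is open and clear.
- **Pot and other things:** The pot is within 1 mm of its starting place. The stapler, pointer and clipboard look unmoved in the pictures; I did not measure them again.
- **Check that failed:** My last reading of the pot's position was spoiled because the arm was in view. I used the clear picture taken after the pour instead, and nothing approached the pot after that except the open gripper, which parked about 90 mm above the rim.

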